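Pack the last memory module and lock the carrier

ROBOT

A 6-joint arm with a two-finger parallel gripper is mounted at the origin on the work surface. World frame = base frame: x ahead of the robot, y to its left, z up, the work surface at z = 0. Lengths are in m, angles in rad, forces in N, time in s.
With the tool pointing down it reaches from about 0.4 to 0.825 m from the base axis. Payload 7 kg.
Tool frame: the origin (TCP) lies at the very end of the fingers, on their centre line; the grasp point (between the pads) lies 19 mm behind it (arm.grasp_offset is the distance from the TCP to the grasp point, in m); z points along the fingers, y is the line along which they close (so a half turn about z gives the same grasp; the last joint's range is limited). The gripper opens to 88 mm and grips with 3 to 60 N. Pads are 19 mm wide; open, the fingers measure 130 mm over their backs; the gripper's body (78 mm by 193 mm) begins 47 mm behind the grasp point.
Start: joints at [-0.834, 0.359, 0.012, 0, -1.224, -0.288], TCP at [0.293, -0.608, 0.227] pointing down, gripper open.
Joint ranges: [-3.07, 3.07], [-1.43, 2.12], [-1.02, 1.25], [-3.03, 1.67], [-3.05, -0], [-3.03, 3.03]. Speed limits (rad/s): [2.39, 2.39, 3.01, 3.14, 3.14, 3.14].

INTERFACE

Orientations are given as [roll, pitch, yaw] about the fixed x, y, z axes, in that order (R = Rz(yaw) Ry(pitch) Rx(roll)).
In Python, from station import get_state, cams, arm, nets gives the robot as it stands.
- The arm moves only by the shell command python3 -m creep 'ROWS' [FORCE]. ROWS is a JSON object of lists of equal length, an entry for each row: "translation": the shift along the world's x, y, z in mm, a list of three; "spin": the turn about the world's z in rad; "gripper": the opening, from 0 (shut) to 1 (fully open). In form: {"translation": [[dx, dy, dz], ...], "spin": [spin, ...], "gripper": [gripper, ...]}. A call has 1 to 8 rows; each row shifts and turns the commanded pose from where the row before left it; what a row does not reach is not made up. A row lasts 1/10 s, in which the tool goes at most 50 mm and 8.59 degrees, less where a joint would pass 70% of its speed; a pose out of reach is approached as far as the arm can. A call is refused whole if a number of a shift passes 50 or a number of a turn 0.15, either way. A call with a gripper value outside its range is refused whole. The fingers move at their own pace and stop on an object; FORCE is the grip in N (left out, the last holds). Time passes only in rows, so rows that do not move let the fingers close. It gives the time, the measured TCP pose, the force, the opening and the grip force at its end, in the units of the state.
- get_state(): the state, without advancing time (a new reading comes with each control period).
- cams.grab_frame(name): name is "side" or "top"; returns a dict with "img" (400x640x3 uint8, red, green, blue), "mtx" (3x3 intrinsics, pixels), "R" (3x3) and "t" (3): a world point X has camera coordinates R X + t. Camera axes: x right, y down, z forward; pixel columns grow to the right and rows downward; lengths in m; the calibration is good to about 2 mm. A picture is of the moment at which its call begins. There is no depth.
- arm.job_done(): hands the job in; it is judged then, once.
Trained networks look in the newest picture that a camera, given by its name, has taken for a name from the list of things; names that differ only in an ending like _2 or _b are one class to them, and where a whole thing is asked for, a point or a joint stands for the part that bears it (a point fixed in the world has none). Each returns a list of dicts, best first, with "confidence" (0 to 1); they miss things now and then, are a little off and sometimes report something else, mostly with a low value. They report only what shows in the picture. A call takes as long as a camera call.
- nets.search_frame(camera, label): "centre" ([x, y, z] in m, in world coordinates, good to about 4 mm: the middle of the surface that is visible of it).
- nets.pinpoint(camera, label): "centre" ([x, y, z] in m, in world coordinates, good to about 4 mm: a listed point, or the origin of a listed thing).
The state is a dict: "t": time; "q": joint angles; "qd": joint speeds; "joint_efforts": joint torques, N m; "eef_pos": TCP position; "ee_rot": TCP orientation; "force": force on the tool from outside, world axes, zero at the start; "moment": the same for the moment, N m; "width": finger opening in m; "gripper_force": force on a finger pad.
Only numpy, scipy, OpenCV 4.12 (cv2) and the standard library are available. Lean on these libraries where they do the work, as an engineer would, in place of code of your own. Each camera call takes 0.05 s, during which the arm holds its last target. There are 200 camera calls.

TASK

Take the memory module from the small inspection stand and lower it edgewise, contacts down, into the one empty slot of the carrier until it sits fully home on the slot floor. Then slide the carrier's lock bar by its grip over the modules all the way to its end stop. Leave the two modules already packed in their slots and everything else on the bench where it is.

Things in the scene. Friction and masses are not known exactly. Their poses are not given: they have to be found in the camera images.
- module: The memory module to pack: flat green board in a plain aluminium heat spreader, 133 mm long (x), 7 mm thick (y; bottom 5 mm is a bare contact edge, 3 mm thick), 32 mm tall (z), 60 g. Origin: middle of its bottom (contact) edge. It starts upright in the stand, bottom 10 mm and top 42 mm over the table. Either end may go either way round.
- stand: White inspection stand, fixed, base 160 x 60 x 10 mm, with a 9.5 mm wide slot along its x between black guides that reach 20 mm above the table, only at 35 to 65 mm either side of the middle (the middle 70 mm is open). Origin: centre of its underside.
- carrier: Grey carrier, fixed. Origin: on the table under the middle of its 3 slots. Plate 8 mm thick, x -105 to 85, y -165 to 55 mm. Slots run along x at y = -36, 0, 36 mm: 142 long, 10.5 wide, flared mouths, floor = plate top. Guides rise 17 mm above the floor, only 35 to 65 mm either side of the middle. Module faces are 29 mm apart: open the gripper partly. Lock rail along the -x end, 58 mm high.
- free_slot: The floor of the one empty slot (a thin dark liner strip lies there), fixed in the carrier; which of the three slots it is varies. Origin: middle of the slot floor, 8 mm above the table; x along the slot, z up. A seated module has its origin here and its top 32 mm above, 40 mm over the table.
- lock (a joint): Slide of the lock bar along the carrier's +y, in m: about 0 to 0.02 at the start (open, bar clear of the slots), 0.112 at its end stop (locked, bar over the -x ends of all three modules). It takes about 3 N and stays where it is left.
- lock_grip (a point): Centre of the top of the lock bar's black grip; moves with the bar. Grip: 18 (x) by 16 (y) by 34 mm high block, top 82 mm over the table, on a flat steel bar whose top is 48 mm over the table, 90 mm long (45 mm either side of the grip along y), reaching 9 mm to -x and 34 mm to +x of the grip's centre. It passes 3 mm over seated modules. Axes as the carrier's: +y locks.
- packed_a: One of two modules, same as module, already standing in the carrier's other two slots; stays there. Same origin and axes as module.
- packed_b: One of two modules, same as module, already standing in the carrier's other two slots; stays there. Same origin and axes as module.
- tape: Loose roll of tape lying flat, 80 mm across, 19 mm high. Not part of the job.
- jar: Loose jar, 44 mm across, 70 mm high. Not part of the job.
- brush: Loose hand brush. Not part of the job.
- driver: Loose screwdriver. Not part of the job.
- scanner: Loose black barcode scanner on a small foot, 85 mm high. Not part of the job.

How it is judged:
By the outcome, as a careful person would: the job done as asked, in the order asked, and still so for the second after the job is handed in, with the robot touching nothing.
It also fails if it takes over 51 s, if anything falls off the work surface, if the arm or the gripper's body presses on something with over 40 N, if the wrist force passes 120 N, or if a joint passes its speed limit or range.

## Working session

There is one attempt and no reset: what is moved stays moved. The work goes in short steps, Python scripts to look and compute and a shell command to move; the robot and the scene stay as the last step left them, time stands still between calls to the robot, and variables do not carry over. Pictures are saved under pics/ and viewed, at most 10 in all, crops included, and the job is handed in when it is done.

```bash
mkdir -p pics; python3 - <<'E'
from station import get_state,cams,arm,nets
import cv2
for c in ("top","side"):
    f=cams.grab_frame(c); cv2.imwrite(f"pics/{c}0.png",f["img"][:,:,::-1])
    for l in ["module","stand","carrier","free_slot","lock_grip","packed_a"]:
        print(c,l,[([round(v,4) for v in d["centre"]],round(d["confidence"],2)) for d in nets.pinpoint(c,l)][:4])
s=get_state();print(s["t"],s["eef_pos"],s["ee_rot"],s["width"],arm.grasp_offset)
E
```

```text
top module [([0.5378, 0.2475, 0.0125], 0.78)]
top stand [([0.538, 0.2565, -0.0008], 0.73)]
top carrier [([0.5834, -0.0112, -0.0031], 0.68)]
top free_slot [([0.587, -0.0435, 0.0106], 0.58)]
top lock_grip [([0.4923, -0.1141, 0.0802], 0.93)]
top packed_a [([0.5889, -0.0104, 0.0099], 0.63), ([0.5873, 0.0274, 0.0094], 0.49)]
side module [([0.5382, 0.2525, 0.0078], 0.58)]
side stand [([0.5421, 0.2515, 0.0009], 0.89)]
side carrier [([0.4099, -0.4084, -0.0009], 0.7)]
side free_slot [([0.5856, -0.0448, 0.0082], 0.43)]
side lock_grip [([0.4973, -0.1105, 0.0822], 0.74)]
side packed_a [([0.5896, -0.0078, 0.0086], 0.7), ([0.5884, 0.0223, 0.0088], 0.55)]
0.7 [ 0.29284103 -0.6081471   0.22657345] [-3.14158465e+00 -2.06368635e-05 -2.69280548e+00] 0.08748895983454373 0.0188
```

View pics/top0.png

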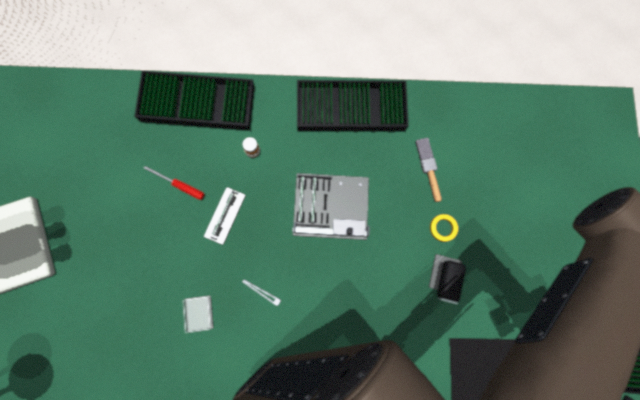

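View pics/side0.png

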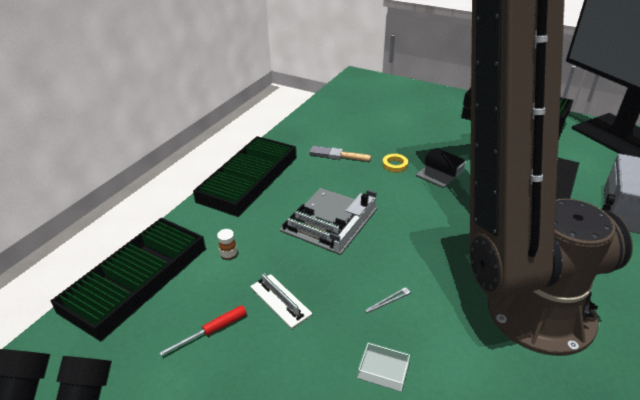

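The top view shows the stand (white, tilted) at about (224,215), the carrier at (331,206) with packed modules in its left slots, and the free slot rightmost at col ~327. The lock grip is at (350,231). The side view agrees. Next I'll measure yaw from upscaled crops.

```bash
cat > h.py <<'E'
import numpy as np,cv2
from station import get_state,cams,arm,nets
def proj(f,P):
    c=(np.asarray(P,float)@f["R"].T+f["t"])@f["mtx"].T
    return c[:,:2]/c[:,2:]
def unproj(f,uv,z):
    d=np.linalg.solve(f["mtx"],[uv[0],uv[1],1]);o=-f["R"].T@f["t"];d=f["R"].T@d
    return o+d*(z-o[2])/d[2]
def pose(x,y,yaw,P):
    c,s=np.cos(yaw),np.sin(yaw);P=np.asarray(P,float)
    return np.c_[x+c*P[:,0]-s*P[:,1],y+s*P[:,0]+c*P[:,1],P[:,2]]
def crop(f,x0,y0,w,h,k,lines=()):
    im=cv2.resize(f["img"][y0:y0+h,x0:x0+w,::-1],None,fx=k,fy=k,interpolation=cv2.INTER_CUBIC)
    for P,col in lines:
        q=((proj(f,P)-[x0,y0]+.5)*k-.5).astype(int); cv2.polylines(im,[q.reshape(-1,1,2)],True,col,1)
    return im
def rect(x0,x1,y0,y1,z): return [[x0,y0,z],[x1,y0,z],[x1,y1,z],[x0,y1,z]]
E
python3 - <<'E'
from h import *
f=cams.grab_frame("top");g=cams.grab_frame("side")
print(f["mtx"][0,0],-f["R"].T@f["t"],-g["R"].T@g["t"])
hsv=cv2.cvtColor(f["img"],cv2.COLOR_RGB2HSV)
for nm,(x0,y0,w,h),z,m in [("stand",(200,180,50,70),.01,(hsv[...,1]<60)&(hsv[...,2]>150)),("carrier",(285,165,95,80),.008,hsv[...,1]<70)]:
    k=np.zeros(m.shape,np.uint8);k[y0:y0+h,x0:x0+w]=m[y0:y0+h,x0:x0+w]
    p=np.argwhere(k)[:,::-1]; W=np.array([unproj(f,q,z)[:2] for q in p],np.float32)
    (c,s,a)=cv2.minAreaRect(W*1000);print(nm,len(p),c,s,a)
bl,rd,ye=(255,0,0),(0,0,255),(0,255,255)
def car(x,y,a): return [(pose(x,y,a,rect(-.105,.085,-.165,.055,.008)),rd)]+[(pose(x,y,a,rect(-.071,.071,o-.005,o+.005,.008)),ye) for o in(-.036,0,.036)]
def st(x,y,a): return [(pose(x,y,a,rect(-.08,.08,-.03,.03,.01)),rd),(pose(x,y,a,rect(-.0665,.0665,-.0035,.0035,.042)),ye)]
a=crop(f,285,165,95,80,4,car(.587,-.008,0));b=crop(f,195,175,60,80,4,st(.538,.252,-.35))
c=crop(g,275,180,110,75,4,car(.587,-.008,0));d=crop(g,245,265,75,70,4,st(.538,.252,-.35))
out=np.zeros((600,780,3),np.uint8)
for im,(r,cc) in ((a,(0,0)),(b,(0,400)),(c[:280],(320,0)),(d[:280],(320,450))): 
    out[r:r+im.shape[0],cc:cc+im.shape[1]]=im[:600-r,:780-cc]
cv2.imwrite("pics/c1.png",out)
E
```

```text
395.6607427751068 [0.37973163 0.00961992 1.18100379] [0.07399897 0.89475839 0.90780876]
stand 1064 (539.190185546875, 253.39979553222656) (65.18923950195312, 164.90292358398438) 68.85948944091797
carrier 4720 (576.138916015625, -65.74604034423828) (230.0633087158203, 193.48858642578125) 88.2864761352539
```

View pics/c1.png

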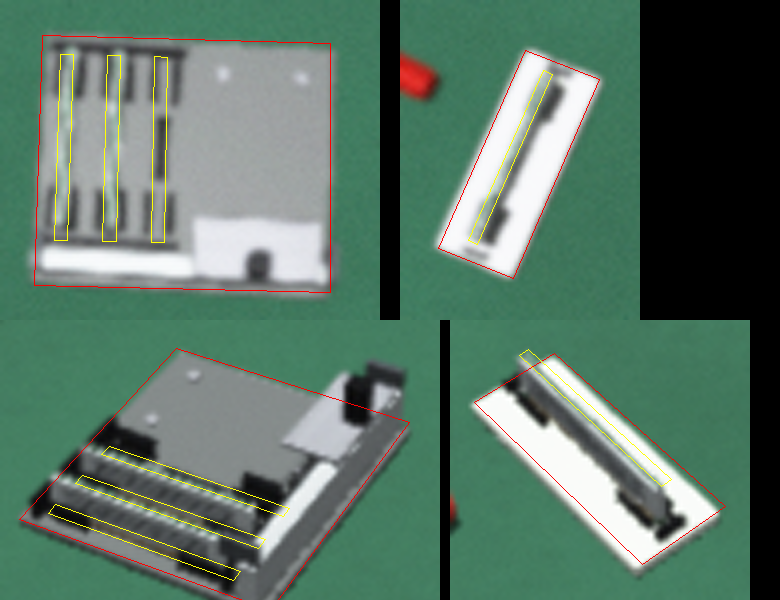

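```bash
cat >> h.py <<'E'
from scipy.optimize import least_squares
from scipy.ndimage import map_coordinates
def fit(views,p0,it=6):
    """views: (frame, gray, edges[(A,B)] local); returns pose and residual px"""
    p=np.array(p0,float); t=np.linspace(.06,.94,40)[:,None]; s=np.arange(-4,4.01,.1)
    for _ in range(it):
        obs=[]
        for f,g,E in views:
            for A,B in E:
                L=np.array(A)*(1-t)+np.array(B)*t; uv=proj(f,pose(*p,L))
                d=uv[-1]-uv[0]; n=np.array([-d[1],d[0]])/np.hypot(*d)
                Q=uv[:,None]+s[None,:,None]*n
                v=map_coordinates(g,[Q[...,1],Q[...,0]],order=1)
                gr=np.abs(np.gradient(v,axis=1)); k=gr.argmax(1); ok=gr.max(1)>.5*np.median(gr.max(1))
                obs.append((f,L[ok],uv[ok]+s[k[ok]][:,None]*n,n))
        r=lambda q:np.concatenate([((proj(f,pose(*q,L))-m)@n) for f,L,m,n in obs])
        sol=least_squares(r,p,loss="soft_l1",f_scale=.3,x_scale=[.01,.01,.05]);p=sol.x
    return p,[round(float(np.median(((proj(f,pose(*p,L))-m)@n))),2) for f,L,m,n in obs],float(np.median(abs(r(p))))
def sat(f): 
    i=cv2.GaussianBlur(f["img"],(0,0),.6).astype(float); return i[...,1]-i[...,0]
E
cat > m.py <<'E'
from h import *
f=cams.grab_frame("top");g=cams.grab_frame("side")
x0,x1,y0,y1,z=-.105,.085,-.165,.055,.008
ct=[([x1,y0,z],[x1,y1,z]),([x0,y1,z],[x1,y1,z]),([x0+.03,y0,z],[x1,y0,z])]
cs=[([x1,y0,z],[x1,y1,z]),([x0+.1,y0,z],[x1,y0,z])]
for v in ([(f,sat(f),ct)],[(g,sat(g),cs)],[(f,sat(f),ct),(g,sat(g),cs)]): print("car",*fit(v,(.587,-.008,-.03)))
X,Y,Z=.08,.03,.01
far=[([X,-Y,Z],[X,Y,Z]),([-X,Y,Z],[X,Y,Z])]; near=[([-X,-Y,0],[-X,Y,0]),([-X,-Y,0],[X,-Y,0])]
st=far+near
ss=[([X,-Y,Z],[X,Y,Z]),([-X,-Y,Z],[X,-Y,Z]),([-X,-Y,0],[-X,Y,0]),([-X,Y,0],[X,Y,0])]
for v in ([(f,sat(f),st)],[(g,sat(g),ss)],[(f,sat(f),st),(g,sat(g),ss)]): print("stand",*fit(v,(.538,.252,-.35)))
E
python3 m.py
```

```text
car [ 0.58920418 -0.00897618 -0.03356565] [0.0, 0.41, -0.35] 0.390691151999133
car [ 0.59127731 -0.00396    -0.05545422] [0.03, 0.0] 0.2990955824714688
car [ 0.58951986 -0.00791835 -0.03513331] [0.06, 0.06, -0.74, -0.19, 0.6] 0.5418447486329213
stand [ 0.53859424  0.25362748 -0.36173545] [-1.0, 0.63, 0.75, -0.62] 0.7137668387540556
stand [ 0.53967453  0.25455837 -0.36867115] [-0.05, 0.13, 0.01, -0.12] 0.20750517509691002
stand [ 0.53959862  0.25448868 -0.37084621] [-0.78, 0.36, 0.92, -0.98, -0.08, 0.2, 0.02, 0.0] 0.4156640257296418
```

```bash
python3 -m creep '{"translation":[[12,43,0],[12,43,0],[12,43,0],[12,43,0],[12,43,0],[12,43,0],[12,43,0],[12,43,0]],"spin":[-0.1,-0.1,-0.1,-0.1,-0.1,-0.1,-0.1,-0.1],"gripper":[0.5,0.5,0.5,0.5,0.5,0.5,0.5,0.5]}' 30
python3 -m creep '{"translation":[[12,43,0],[12,43,0],[12,43,0],[12,43,0],[12,43,0],[12,43,0],[12,43,0],[12,43,0]],"spin":[0,0,0,0,0,0,0,0],"gripper":[0.5,0.5,0.5,0.5,0.5,0.5,0.5,0.5]}'
```

```text
t: 1.7
eef_pos: [0.389, -0.2625, 0.2269]
ee_rot: [3.141, 0.001, 2.786]
force: [1.4, -0.3, 0.1]
width: 0.044
gripper_force: 0.0
t: 2.5
eef_pos: [0.485, 0.0819, 0.227]
ee_rot: [3.141, 0.001, 2.791]
force: [0.6, -1.2, 0.7]
width: 0.0437
gripper_force: 0.0
```

```bash
python3 -m creep '{"translation":[[14,43,0],[14,43,0],[13,43,-20],[13,43,-30],[0,0,-40],[0,0,-40],[0,0,-30],[0,0,0]],"spin":[-0.016,0,0,0,0,0,0,0],"gripper":[0.5,0.5,0.5,0.5,0.5,0.5,0.5,0.5]}'
python3 - <<'E'
from h import *
g=cams.grab_frame("side");f=cams.grab_frame("top");s=get_state();print(s["t"],s["eef_pos"],s["ee_rot"])
M=[(pose(.5393,.254,-.366,rect(-.0665,.0665,-.0035,.0035,.042)),(0,255,255)),(pose(.5393,.254,-.366,rect(-.08,.08,-.03,.03,.01)),(0,0,255))]
T=[([s["eef_pos"]]*2+0*np.zeros((2,3)),(255,0,255))]
cv2.imwrite("pics/p2.png",np.hstack([crop(g,225,225,110,110,3.6,M),crop(f,185,155,100,99,4,M)]))
E
```

```text
t: 3.3
eef_pos: [0.5354, 0.2469, 0.0646]
ee_rot: [-3.135, -0.004, 2.774]
force: [-0.1, -0.3, 0.2]
width: 0.0444
gripper_force: 0.0
3.4 [0.53822599 0.24867691 0.0693017 ] [-3.14082564e+00  2.05956588e-04  2.77480449e+00]
```

View pics/p2.png

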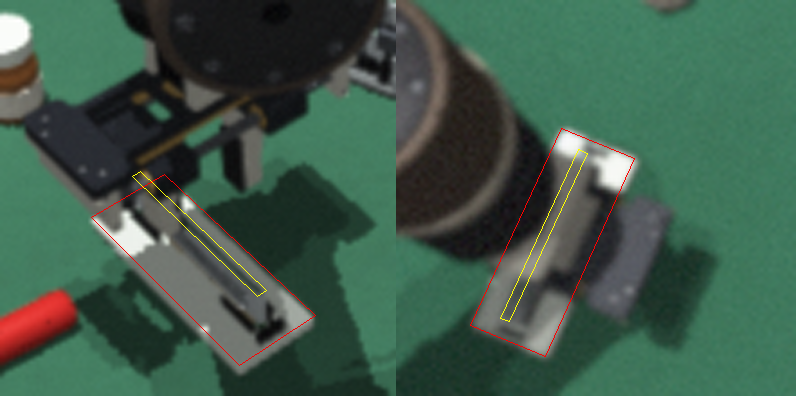

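The gripper is above the stand, and the module's long axis runs in the open gap between the fingers. The overlay of the module's top edge in the side view sits a few px off the real edge, so I'll refine the module pose from the unoccluded first pictures.

```bash
python3 - <<'E'
from h import *
f=cams.grab_frame("top");g=cams.grab_frame("side")
f["img"]=cv2.imread("pics/top0.png")[:,:,::-1];g["img"]=cv2.imread("pics/side0.png")[:,:,::-1]
M=[(pose(.5393,.254,-.366,rect(-.0665,.0665,-.0035,.0035,.042)),(0,0,255))]
for y in (-.0175,.0): pass
cv2.imwrite("pics/p3.png",np.hstack([crop(g,248,268,66,60,6,M),crop(f,200,185,50,60,6,M)]))
E
```

```text
(no output)
```

View pics/p3.png

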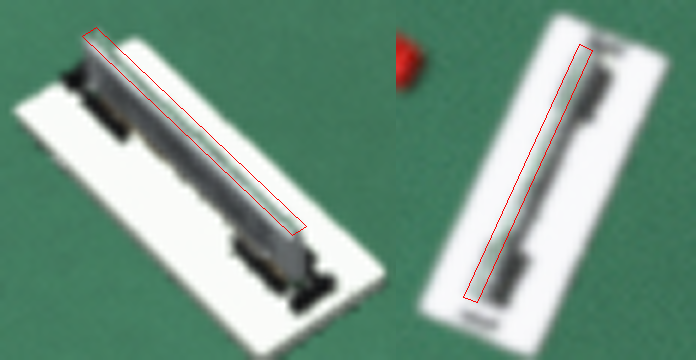

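With the arm out of the way, the predicted module outline matches both crops to within 1 mm. Descend and grasp.

```bash
python3 -m creep '{"translation":[[0,2,-20],[0,0,-20],[0,0,-10],[0,0,0],[0,0,0],[0,0,0],[0,0,0],[0,0,0]],"spin":[0,0,0,0,0,0,0,0],"gripper":[0.5,0.5,0.5,0.5,0.5,0.3,0.15,0]}' 25
python3 -m creep '{"translation":[[0,0,0],[0,0,0],[0,0,0],[0,0,0]],"spin":[0,0,0,0],"gripper":[0,0,0,0]}'
```

```text
t: 4.3
eef_pos: [0.5382, 0.2509, 0.0194]
ee_rot: [3.141, 0.0, 2.774]
force: [-0.3, -0.5, 0.3]
width: 0.0252
gripper_force: 0.0
t: 4.7
eef_pos: [0.5385, 0.2514, 0.0191]
ee_rot: [3.14, 0.001, 2.775]
force: [1.6, 3.0, 0.5]
width: 0.0069
gripper_force: 25.0
```

```bash
python3 -m creep '{"translation":[[0,0,10],[0,0,20],[0,0,30],[0,0,30],[0,-10,0],[5,-35,0],[7,-42,0],[7,-42,0]],"spin":[0,0,0,0,0,0.08,0.08,0.08],"gripper":[0,0,0,0,0,0,0,0]}'
python3 -m creep '{"translation":[[7,-42,0],[7,-42,0],[7,-42,0],[6,-30,0],[3,-11,0],[0,0,0],[0,0,0],[0,0,0]],"spin":[0.08,0.01,0,0,0,0,0,0],"gripper":[0,0,0,0,0,0,0,0]}'
python3 - <<'E'
from h import *
g=cams.grab_frame("side");f=cams.grab_frame("top");s=get_state();e=s["eef_pos"];print(s["t"],e,s["ee_rot"],s["width"],s["force"])
ye,rd,mg=(0,255,255),(0,0,255),(255,0,255)
a=s["ee_rot"][2]-np.pi
M=[(pose(e[0],e[1],a,rect(-.0665,.0665,-.0035,.0035,e[2]+z)),mg) for z in(-.009,.023)]
M+=[(pose(.589,-.0085,-.034,rect(-.071,.071,o-.005,o+.005,.008)),ye) for o in(-.036,0,.036)]
M+=[(pose(.589,-.0085,-.034,rect(-.0665,.0665,o-.0035,o+.0035,.04)),rd) for o in(0,.036)]
cv2.imwrite("pics/p4.png",np.hstack([crop(g,265,150,120,100,3.6,M)[:350],crop(f,285,155,90,88,4,M)[:350]]))
E
```

```text
t: 5.5
eef_pos: [0.5559, 0.12, 0.1088]
ee_rot: [-3.141, -0.001, 3.019]
force: [1.1, -0.4, -1.0]
width: 0.0068
gripper_force: 25.0
t: 6.3
eef_pos: [0.5866, -0.0445, 0.1088]
ee_rot: [3.142, -0.0, 3.105]
force: [0.6, 0.5, -0.9]
width: 0.0066
gripper_force: 25.0
6.4 [ 0.58673359 -0.04429516  0.1088562 ] [ 3.14152922e+00 -7.51042622e-05  3.10578565e+00] 0.006748631641040958 [ 0.49655893 -0.56354182 -0.55779028]
```

View pics/p4.png

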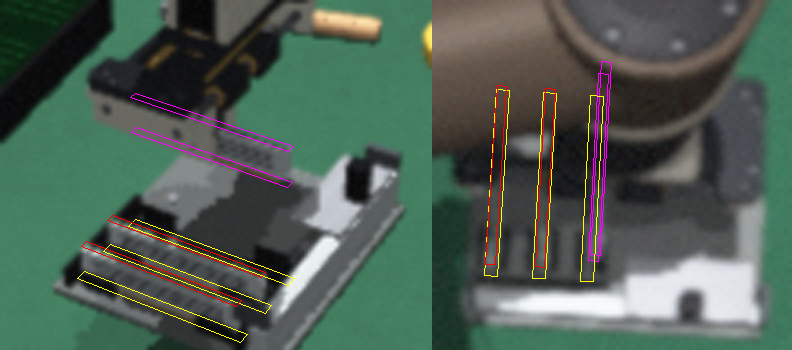

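The held module matches its predicted outline (magenta) in the side view at about (290,150)–(292,188), directly over the free slot. Lower it.

```bash
python3 -m creep '{"translation":[[1,0,-20],[0,0,-25],[0,0,-20],[0,0,-5],[0,0,0],[0,0,0],[0,0,0]],"spin":[0.002,0,0,0,0,0,0],"gripper":[0,0,0,0,0,0,0]}'
python3 - <<'E'
from h import *
g=cams.grab_frame("side");f=cams.grab_frame("top");s=get_state();e=s["eef_pos"];print(s["t"],e,s["ee_rot"],s["width"],s["force"])
ye,rd,mg=(0,255,255),(0,0,255),(255,0,255)
a=s["ee_rot"][2]-np.pi
M=[(pose(e[0],e[1],a,rect(-.0665,.0665,-.0035,.0035,e[2]+.023)),mg)]
M+=[(pose(.589,-.0085,-.034,rect(-.0665,.0665,o-.0035,o+.0035,.04)),rd) for o in(0,.036)]
cv2.imwrite("pics/p5.png",np.hstack([crop(g,275,170,90,80,5,M),crop(f,288,165,60,80,5,M)]))
E
```

```text
t: 7.1
eef_pos: [0.5887, -0.045, 0.04]
ee_rot: [3.141, 0.002, 3.107]
force: [-0.6, 0.2, -0.1]
width: 0.007
gripper_force: 25.0
7.2 [ 0.58845968 -0.04517888  0.03980868] [3.14119607e+00 1.61508246e-03 3.10657469e+00] 0.007325290853455362 [-0.87088144 -0.77318438  0.04569873]
```

View pics/p5.png

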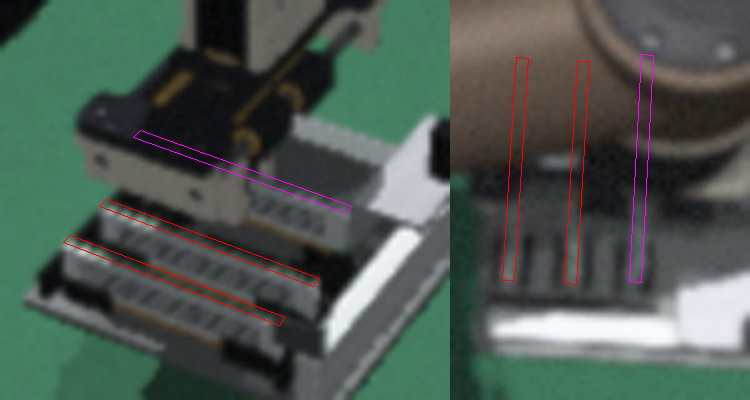

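The held module's outline sits parallel to the packed ones at slot spacing. Insert slowly.

```bash
python3 -m creep '{"translation":[[0,0.5,-4],[0,0,-4],[0,0,-4],[0,0,-4],[0,0,0],[0,0,0]],"spin":[0,0,0,0,0,0],"gripper":[0,0,0,0,0,0]}'
```

```text
t: 7.8
eef_pos: [0.5878, -0.0449, 0.0225]
ee_rot: [-3.141, -0.001, 3.106]
force: [-0.1, -0.1, -0.3]
width: 0.007
gripper_force: 25.0
```

```bash
python3 -m creep '{"translation":[[0,0,-2],[0,0,-2],[0,0,-1],[0,0,-1],[0,0,0],[0,0,0]],"spin":[0,0,0,0,0,0],"gripper":[0,0,0,0,0,0]}'
```

```text
t: 8.4
eef_pos: [0.5879, -0.0448, 0.0168]
ee_rot: [3.142, 0.0, 3.106]
force: [-0.4, 0.6, -1.0]
width: 0.0066
gripper_force: 25.0
```

Nearly at the floor. I'll push a little until force shows.

```bash
python3 -m creep '{"translation":[[0,0,-1],[0,0,0],[0,0,0]],"spin":[0,0,0],"gripper":[0,0,0]}'
python3 -m creep '{"translation":[[0,0,-1],[0,0,0],[0,0,0]],"spin":[0,0,0],"gripper":[0,0,0]}'
```

```text
t: 8.7
eef_pos: [0.588, -0.0448, 0.0165]
ee_rot: [-3.142, 0.001, 3.107]
force: [-1.4, 0.5, 6.0]
width: 0.0065
gripper_force: 25.0
t: 9.0
eef_pos: [0.5881, -0.0448, 0.0164]
ee_rot: [-3.142, 0.001, 3.107]
force: [-4.5, 0.9, 14.8]
width: 0.0072
gripper_force: 25.0
```

The floor contact is firm (15 N). Relax, open partly and lift.

```bash
python3 -m creep '{"translation":[[0,0,1.5],[0,0,0],[0,0,0],[0,0,0],[0,0,0],[0,0,0],[0,0,5],[0,0,10]],"spin":[0,0,0,0,0,0,0,0],"gripper":[0,0.17,0.17,0.17,0.17,0.17,0.17,0.17]}'
python3 -m creep '{"translation":[[0,0,20],[0,0,35],[0,0,40],[0,-20,20],[0,-40,0],[0,-40,0],[0,0,0],[0,0,0]],"spin":[0,0,0,0,0,0,0,0],"gripper":[0.17,0.17,0.17,0.17,0.5,0.5,0.5,0.5]}'
python3 - <<'E'
from h import *
g=cams.grab_frame("side");s=get_state();e=s["eef_pos"];print(s["t"],e,s["ee_rot"],s["width"],s["force"])
P=[(.589,-.0085,-.034,o) for o in (-.036,0,.036)]
for c in("side","top"):
    if c=="top": f=cams.grab_frame("top")
    for l in("lock_grip","module"): print(c,l,[(np.round(d["centre"],4),round(d["confidence"],2)) for d in nets.pinpoint(c,l)][:4])
rd=(0,0,255);mg=(255,0,255)
M=[(pose(*p[:3],rect(-.0665,.0665,p[3]-.0035,p[3]+.0035,.04)),rd) for p in P]
G=nets.pinpoint("side","lock_grip")
if G:
    q=G[0]["centre"]; M.append((pose(q[0],q[1],-.034,rect(-.009,.009,-.008,.008,.082)),mg))
cv2.imwrite("pics/p6.png",np.hstack([crop(g,275,170,110,80,4,M),crop(f,285,165,90,80,4,M)]))
E
```

```text
t: 9.8
eef_pos: [0.5873, -0.045, 0.0311]
ee_rot: [-3.141, -0.002, 3.106]
force: [-0.2, 0.4, 0.4]
width: 0.0152
gripper_force: 0.0
t: 10.6
eef_pos: [0.5878, -0.1458, 0.1471]
ee_rot: [3.141, 0.001, 3.104]
force: [-0.4, 0.3, 0.3]
width: 0.0401
gripper_force: 0.0
10.65 [ 0.58783235 -0.14506862  0.14693536] [3.14146870e+00 6.42641620e-04 3.10544012e+00] 0.042786983208366755 [0.03833703 0.51403269 0.06712021]
side lock_grip [(array([ 0.4968, -0.1124,  0.0821]), 0.79)]
side module [(array([ 0.587 , -0.0448,  0.0083]), 0.75)]
top lock_grip [(array([ 0.5885, -0.0472,  0.0089]), 0.38)]
top module [(array([ 0.5872, -0.0475,  0.0101]), 0.58)]
```

View pics/p6.png

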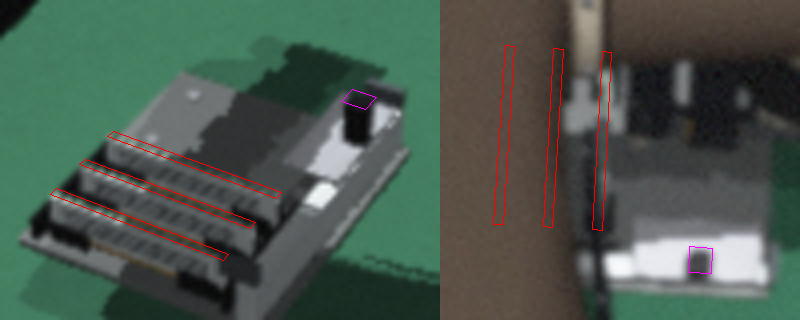

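All three modules show level in their slots, with tops on the predicted outlines. The grip is at about (360,100) in the side crop, which is roughly (0.496,-0.1125). Move over it and grasp.

```bash
python3 -m creep '{"translation":[[-30,11,0],[-31,11,0],[-30,11,0],[0,0,-20],[0,0,-20],[0,0,0],[0,0,0]],"spin":[0,0,0,0,0,0,0],"gripper":[0.34,0.34,0.34,0.34,0.34,0.34,0.34]}' 30
python3 - <<'E'
from h import *
g=cams.grab_frame("side");s=get_state();e=s["eef_pos"];print(s["t"],e,s["width"],s["force"])
mg=(255,0,255)
M=[(pose(e[0],e[1],-.034,rect(-.009,.009,-.008,.008,.082)),mg)]
cv2.imwrite("pics/p7.png",crop(g,300,150,100,80,6,M))
E
```

```text
t: 11.65
eef_pos: [0.497, -0.1117, 0.1066]
ee_rot: [-3.141, -0.001, 3.107]
force: [0.1, -0.0, -0.2]
width: 0.0302
gripper_force: 0.0
11.7 [ 0.49752626 -0.1116934   0.10700531] 0.029592220940935037 [2.03667707e-04 2.52616240e-01 1.46133725e-01]
```

View pics/p7.png

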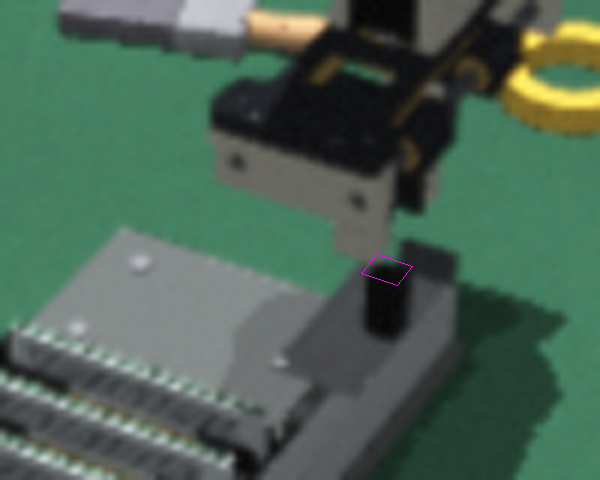

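The predicted grip top coincides with the real grip at (387,268), with the fingers straddling it. Descend and close.

```bash
python3 -m creep '{"translation":[[0,0,-15],[0,0,-15],[0,0,-11],[0,0,0],[0,0,0],[0,0,0],[0,0,0],[0,0,0]],"spin":[0,0,0,0,0,0,0,0],"gripper":[0.34,0.34,0.34,0.34,0.1,0.1,0.1,0.1]}' 30
```

```text
t: 12.5
eef_pos: [0.4975, -0.1119, 0.0661]
ee_rot: [3.142, 0.002, 3.107]
force: [-1.1, -0.4, 5.0]
width: 0.0159
gripper_force: 30.0
```

```bash
python3 -m creep '{"translation":[[0.3,10,0],[0.4,10,0],[0.3,10,0],[0.4,10,0],[0.3,10,0],[0.3,10,0],[0.4,10,0],[0.3,10,0]],"spin":[0,0,0,0,0,0,0,0],"gripper":[0.1,0.1,0.1,0.1,0.1,0.1,0.1,0.1]}'
python3 -m creep '{"translation":[[0.2,5,0],[0.1,3,0],[0.1,2,0],[0,0,0],[0,0,0]],"spin":[0,0,0,0,0],"gripper":[0.1,0.1,0.1,0.1,0.1]}'
```

```text
t: 13.3
eef_pos: [0.5, -0.0311, 0.066]
ee_rot: [-3.141, 0.001, 3.107]
force: [0.3, -2.6, 7.0]
width: 0.0155
gripper_force: 30.0
t: 13.8
eef_pos: [0.5003, -0.021, 0.066]
ee_rot: [3.141, 0.001, 3.107]
force: [-1.3, 0.2, 7.3]
width: 0.016
gripper_force: 30.0
```

```bash
python3 -m creep '{"translation":[[0.1,3,0],[0.1,3,0],[0,0,0],[0,0,0]],"spin":[0,0,0,0],"gripper":[0.1,0.1,0.1,0.1]}'
python3 -m creep '{"translation":[[0.1,3,0],[0.1,3,0],[0,0,0],[0,0,0]],"spin":[0,0,0,0],"gripper":[0.1,0.1,0.1,0.1]}'
```

```text
t: 14.2
eef_pos: [0.5005, -0.0151, 0.066]
ee_rot: [3.141, 0.001, 3.107]
force: [-1.5, 0.2, 7.2]
width: 0.0157
gripper_force: 30.0
t: 14.6
eef_pos: [0.5007, -0.0091, 0.066]
ee_rot: [3.141, 0.001, 3.107]
force: [-1.7, 0.1, 7.5]
width: 0.0156
gripper_force: 30.0
```

```bash
python3 -m creep '{"translation":[[0.1,3,0],[0.1,2,0],[0,0,0],[0,0,0]],"spin":[0,0,0,0],"gripper":[0.1,0.1,0.1,0.1]}'
python3 -m creep '{"translation":[[0.1,2,0],[0,1,0],[0,0,0],[0,0,0]],"spin":[0,0,0,0],"gripper":[0.1,0.1,0.1,0.1]}'
```

```text
t: 15.0
eef_pos: [0.5007, -0.0064, 0.066]
ee_rot: [-3.139, 0.0, 3.107]
force: [3.0, -15.1, 5.4]
width: 0.0154
gripper_force: 30.0
t: 15.4
eef_pos: [0.5006, -0.0061, 0.066]
ee_rot: [-3.135, -0.001, 3.108]
force: [8.0, -33.1, 3.4]
width: 0.0158
gripper_force: 30.0
```

The bar is against its end stop (33 N). Ease the preload, release and lift.

```bash
python3 -m creep '{"translation":[[0,-2,0],[0,-1,0],[0,0,0],[0,0,0],[0,0,0],[0,0,0],[0,0,0],[0,0,10]],"spin":[0,0,0,0,0,0,0,0],"gripper":[0.1,0.1,0.1,0.34,0.34,0.34,0.34,0.34]}'
python3 -m creep '{"translation":[[0,0,30],[0,0,40],[0,0,40],[0,-50,0],[0,-50,0],[0,-50,0],[0,-50,0],[0,-50,0]],"spin":[0,0,0,0,0,0,0,0],"gripper":[0.34,0.34,0.34,0.34,0.34,0.34,0.34,0.34]}'
python3 - <<'E'
from h import *
g=cams.grab_frame("side");f=cams.grab_frame("top");s=get_state();print(s["t"],s["eef_pos"],s["force"])
for c in("side","top"): print(c,[(np.round(d["centre"],4),round(d["confidence"],2)) for d in nets.pinpoint(c,"lock_grip")][:2])
M=[(pose(.589,-.0085,-.034,rect(-.0665,.0665,o-.0035,o+.0035,.04)),(0,0,255)) for o in(-.036,0,.036)]
cv2.imwrite("pics/p8.png",np.hstack([crop(g,275,170,110,80,4),crop(f,285,165,90,80,4)]))
E
```

```text
t: 16.2
eef_pos: [0.4997, -0.0048, 0.0745]
ee_rot: [-3.141, -0.003, 3.106]
force: [-0.1, -0.0, -0.0]
width: 0.0298
gripper_force: 0.0
t: 17.0
eef_pos: [0.5005, -0.2566, 0.1864]
ee_rot: [-3.142, 0.001, 3.107]
force: [0.9, 0.1, 0.5]
width: 0.0299
gripper_force: 0.0
17.1 [ 0.49996583 -0.25961839  0.18559529] [-1.10509535  0.11910026 -0.68671301]
side [(array([ 0.5002, -0.0041,  0.0812]), 0.6), (array([ 5.854e-01, -7.000e-03,  3.000e-04]), 0.28)]
top [(array([ 0.5003, -0.0079,  0.0815]), 0.67)]
```

View pics/p8.png

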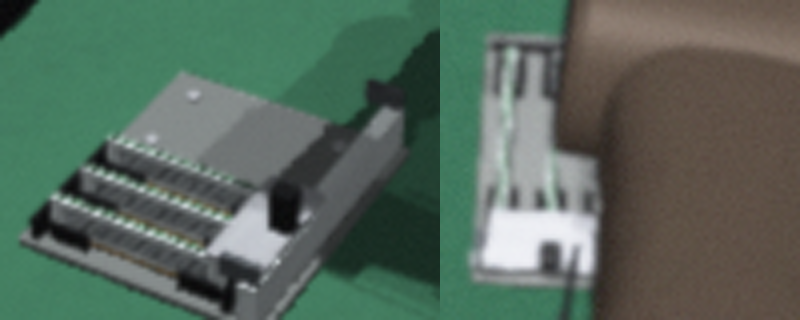

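The lock bar now covers the -x ends of all three seated modules, with the grip at (285,205) in the side crop, and the arm is clear.

```bash
python3 -c "
from station import arm;print(arm.job_done())"
```

```text
the job is handed in; nothing more can be done
None
```

The module is fully seated in the empty slot, the lock bar is slid to its end stop over all three modules, and the job was handed in at about 17 s.

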